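# Load the plant-food cartridge and clamp it home

### The job

Load the plant-food cartridge into the drip feeder: stand it nose down in the receiver, feeling gently for the opening because the receiver may have been left shifted to either side in its trough, and let go of it. Then swing the clamp over and press its handle down until the catch snaps and holds the cartridge home, without forcing the cartridge, and leave the other things on the cabinet top alone.

Things in the scene. Friction and masses are not known exactly. Their poses are not given: they have to be found in the camera images.
- cartridge: White rectangular plastic cartridge, 86 mm tall, 110 to 225 g, standing nose down. Body 56 mm (its x) by 40 mm (its y), from 22 to 86 mm above its bottom, fine ribs near the top; below it the nose, 46 (x) by 30 (y) by 22 mm tall. Origin: centre of the nose's underside, z up. It goes in either way round, its x along the feeder's x.
- feeder: Drip feeder: grey pump unit, 190 mm (x) by 116 mm (y), fixed. Origin under its centre; x points from front panel to hinge and hose barbs. Deck 50 to 62 mm high; hinge cheeks at x 53 to 77, y +-44 to 52 mm, 150 mm high. Across its middle a trough along y, in which the black receiver can shift.
- mouth (a point): Middle of the receiver's travel, level with its top, 66 mm above the feeder's origin, feeder's axes. Receiver: block 66 (x) by 52 mm (y), its opening wider than the nose by 1.5 mm at each end in x, 1 mm in y, plus a 1 mm chamfer. It stands anywhere up to 13 mm either way along y from this point (not measured), fixed in x; about 7 N sideways shifts it.
- valve (a point): Top of the sprung valve plate in the receiver, at rest, in the middle of the travel: 10.6 mm below the mouth. The cartridge stands on it (spring 5 N there, more than its weight, then 2 N more per mm). Clamped home the nose is 20.5 mm below the mouth (25 N); 1.5 mm deeper its shoulder meets the receiver's top.
- clamp (a joint): Clamp angle, rad: 0 closed and caught, growing as it opens; starts near 1.9, just past upright, where it stays; stop at 2.0. Half shut it falls. Its presser bar meets the standing cartridge at 0.15, the tongue the catch at 0.13; the catch snaps at about -0.005, the cartridge bottoms at about -0.025. Let go before the snap, it springs back open.
- hinge (a point): Middle of the clamp's hinge axis, which runs along the feeder's y, 65 mm behind the feeder's origin (+x) and 145 mm above it.
- handle (a point): Middle of the clamp's handle bar: round, 12 mm thick, along the feeder's y, 66 mm clear between the two 8 mm side arms. Closed, it lies 155 mm in front of the hinge (-x) and 15 mm above it; open, about 0.29 m above the cabinet top. Over the last 0.15 rad it takes 8 to 14 N downward; a rubber presser bar sits 65 mm from the hinge.
- catch (a point): Tip of the steel spring catch on the tower in front of the receiver (51 mm in front of the feeder's origin, 115 mm above it). Tower and catch reach 79 mm forward, 32 mm wide, 128 mm high. The clamp's tongue, 112 to 120 mm from the hinge and reaching 38 mm below it, snaps under it.
- jar: Glass jar with aluminium lid, 72 mm diameter, 110 mm tall; origin under its centre. Leave alone.
- saucer: Terracotta saucer, 124 mm diameter, 18 mm high; origin under its centre. Leave alone.
- pot: Small terracotta pot, 80 mm diameter at the rim, 70 mm high; origin under its centre. Leave alone.
- trowel: Aluminium trowel, 305 mm long, lying flat with the round handle to its -x, blade to +x; 28 mm high; origin on the surface near the back of the blade. Leave alone.
- dustpan: Yellow plastic dustpan, 200 by 230 mm pan with 35 to 52 mm high walls, open to its +x, handle 105 mm to its -x; origin under the pan. Leave alone.
- sprayer: Clear spray bottle with black head, 68 mm diameter, 180 mm tall; origin under its centre. Leave alone.
Not all that is in view belongs to the job. What is shaped like the cartridge but brown or red is not meant.

How it is judged:
On the way, in this order (a step that is already met when the one before it is completed fails the run):
1. the cartridge stands in the receiver on its valve plate, let go, with the clamp still open (x of cartridge in the frame of mouth between -0.003 and 0.003 m and y of cartridge in the frame of mouth between -0.0165 and 0.0165 m and angle between cartridge's own z axis and vertical below 0.08 rad and z of cartridge in the frame of mouth between -0.014 and -0.008 m and value of joint clamp above 0.6 rad and contact force between the fingers and cartridge below 0.2 N), for 0.2 s.
2. the clamp is closed on the cartridge and has driven it home (x of cartridge in the frame of mouth between -0.003 and 0.003 m and y of cartridge in the frame of mouth between -0.0165 and 0.0165 m and angle between cartridge's own z axis and vertical below 0.08 rad and z of cartridge in the frame of mouth below -0.0185 m and value of joint clamp below 0.03 rad), for 0.1 s.
At the end, for the whole second after the job is handed in: The clamp is caught shut by itself (joint below 0.03 rad, at rest) and holds the cartridge home: upright within 0.08 rad, nose at least 18.5 mm below the receiver's mouth, within 3 mm of the feeder's centre line in x and within 16.5 mm of the middle of the receiver's travel in y; nothing is held (all of step 2 and linear speed of cartridge below 0.01 m/s and velocity of joint clamp between -0.05 and 0.05 rad/s); the robot touches nothing.
It fails at once if the cartridge is forced: pressed against the feeder with more than 60 N (contact force between cartridge and feeder above 60 N).
It fails at once if the jar, saucer, pot, trowel, dustpan or spray bottle is moved by more than 30 mm (distance of any of jar, saucer, pot, trowel, dustpan, sprayer from where it was at the start of the episode above 0.03 m).
It also fails if it takes over 72 s, if anything falls off the work surface, if the arm or the gripper's body presses on something with over 40 N, if the wrist force passes 120 N, or if a joint passes its speed limit or range.

### The arm

A 6-joint arm with a two-finger parallel gripper is mounted at the origin on the work surface. World frame = base frame: x ahead of the robot, y to its left, z up, the work surface at z = 0. Lengths are in m, angles in rad, forces in N, time in s.
With the tool pointing down it reaches from about 0.35 to 0.8 m from the base axis. Payload 7.3 kg.
Tool frame: the origin (TCP) lies between the finger pads; the fingertips stand 19 mm ahead of it and the grasp point (between the pads) is the TCP (arm.tip_extent is the distance from the TCP to the fingertips, in m); z points along the fingers, y is the line along which they close (so a half turn about z gives the same grasp; the last joint's range is limited). The gripper opens to 85 mm and grips with 20 to 120 N. Pads are 22 mm wide; open, the fingers measure 114 mm over their backs; the gripper's body (76 mm by 85 mm) begins 54 mm behind the grasp point. The pads swing forward as they close: fully open they stand 13 mm farther back than shut.
Start: joints at [-1.284, 0.342, 1.524, -0, 1.275, -0.146], TCP at [0.22, -0.477, 0.221] pointing down, gripper open.
Joint ranges: [-2.53, 2.53], [-0.77, 2.02], [0.04, 2.7], [-1, 4.14], [0.28, 2.66], [-3.11, 3.11]. Speed limits (rad/s): [2.57, 2.57, 3.14, 3.14, 3.14, 3.14].

### API

Orientations are given as [roll, pitch, yaw] about the fixed x, y, z axes, in that order (R = Rz(yaw) Ry(pitch) Rx(roll)).
In Python, from plant import arm gives the robot as it stands.
- The arm moves only by the tool drive_tool, never from a script. Its argument "commands" is a list of rows, each an object with "rot": the turn, a rotation vector about the world's x, y, z scaled (see below), a list of three; "dp": the shift along the world's x, y, z scaled (see below), a list of three; "fingers": the opening, from -1 (shut) to 1 (fully open). In form: [{"rot": [ax, ay, az], "dp": [tx, ty, tz], "fingers": fingers}, ...]. A call has 1 to 5 rows; each row is the pose to reach, as a shift and turn from the pose commanded when the call began; what a row does not reach only later rows make up. The controller multiplies each number of a shift by 250 mm and each number of a turn by 90 degrees. A row lasts 1/10 s, in which the tool goes at most 50 mm and 8.59 degrees, less where a joint would pass 70% of its speed; a pose out of reach is approached as far as the arm can. A call with a number of a shift or a turn outside -1 to 1 is refused whole. A call with a gripper value outside its range is refused whole. The fingers move at their own pace and stop on an object; the grip force is fixed at half the most. Time passes only in rows, so rows that repeat a pose let the fingers close. It gives the time, the measured TCP pose, the force, the opening and the grip force at its end, in the units of the state.
- arm.get_state(): the state, without advancing time (a new reading comes with each control period).
- arm.read_camera(name): name is "side" or "top" or "wrist"; returns (picture, depth): 480x640x3 uint8, red, green, blue; 480x640 float32, m along the optical axis (not along the pixel's ray), 0 where there is no reading.
- arm.camera_info(name): a dict with "K" (3x3 intrinsics, pixels), "R" (3x3) and "t" (3): a world point X has camera coordinates R X + t. Camera axes: x right, y down, z forward; pixel columns grow to the right and rows downward; lengths in m; the calibration is good to about 2 mm. The wrist camera is an equidistant fisheye: a pixel r from the principal point sees the ray r / f radians off the axis. A picture is of the moment at which its call begins: read the wrist's pose just before it. camera_info takes no time and is no camera call; for the wrist camera it gives the pose at the moment of the call.
- arm.job_done(): hands the job in; it is judged then, once.
The state is a dict: "clock": time; "joints": joint angles; "dq": joint speeds; "effort": joint torques, N m; "tcp_pos": TCP position; "tool_rot": TCP orientation; "wrist_force": force on the tool from outside, world axes, zero at the start; "moment": the same for the moment, N m; "gripper_width": opening from 0.0 (shut) to 1.0 (fully open); "finger_force": force on a finger pad.
Only numpy, scipy, OpenCV 4.12 (cv2) and the standard library are available. Lean on these libraries where they do the work, as an engineer would, in place of code of your own. Each camera call takes 0.05 s, during which the arm holds its last target. There are 200 camera calls.

## Working session

There is one attempt and no reset: what is moved stays moved. The work goes in short steps, Python scripts to look and compute and a tool call to move; the robot and the scene stay as the last step left them, time stands still between calls to the robot, and variables do not carry over. Pictures are saved under pics/ and viewed, at most 10 in all, crops included, and the job is handed in when it is done.

Besides the shell and the picture viewer there is one more tool, called after "Request:" as a command line: name --argument value ..., lists and objects as JSON in quotes. drive_tool: Moves the arm, as the interface text tells. Shifts and turns lie within -1 to 1; 1 stands for 250 mm of shift or 90 degrees of turn. Its arguments: {"type":"object","properties":{"commands":{"type":"array","items":{"type":"object","properties":{"rot":{"type":"array","items":{"type":"number","minimum":-1,"maximum":1}},"dp":{"type":"array","items":{"type":"number","minimum":-1,"maximum":1}},"fingers":{"type":"number"}}}}},"required":["commands"]}

```bash
mkdir -p pics; ls
cat > h.py <<'E'
import numpy as np, cv2
from plant import arm
def cloud(name):
    im,d=arm.read_camera(name); c=arm.camera_info(name)
    K,R,t=map(np.array,(c["K"],c["R"],c["t"]))
    v,u=np.mgrid[:480,:640]
    P=np.stack([(u-K[0,2])/K[0,0]*d,(v-K[1,2])/K[1,1]*d,d],-1)
    W=(P-t)@R; W[d<=0]=np.nan
    return im,W
E
python3 - <<'E'
from h import *
for n in("top","side"):
    im,W=cloud(n); np.savez(n,im=im,W=W); cv2.imwrite(f"pics/{n}0.png",im[:,:,::-1])
    c=arm.camera_info(n); print(n,c)
print(arm.get_state())
E
```

```text
pics
top {'K': array([[469.28854265,   0.        , 321.20909304],
       [  0.        , 469.28854265, 245.0285987 ],
       [  0.        ,   0.        ,   1.        ]]), 'R': array([[ 0.0242199 , -0.99963608, -0.01187833],
       [-0.99561504, -0.02304517, -0.09066205],
       [ 0.09035532,  0.01402207, -0.99581087]]), 't': array([-0.03096686,  0.56915146,  1.19297361])}
side {'K': array([[605.30823566,   0.        , 321.16805486],
       [  0.        , 605.30823566, 251.12841201],
       [  0.        ,   0.        ,   1.        ]]), 'R': array([[-0.77255062, -0.63485109, -0.01138535],
       [-0.43403666,  0.54109714, -0.72029581],
       [ 0.46344116, -0.55152332, -0.69357359]]), 't': array([0.40927888, 0.33169432, 1.17546146])}
{'clock': 0.1, 'joints': array([-1.28399717e+00,  3.42660213e-01,  1.52491848e+00, -2.01053085e-05,
        1.27537594e+00, -1.45994414e-01]), 'dq': array([-0.00240262, -0.00070904, -0.00295868, -0.00035877,  0.00131766,
        0.00135928]), 'effort': array([ 1.63095956e-03, -4.34447587e+01, -2.46491307e+01, -1.74583420e-04,
        4.63448174e-03,  3.15865520e-05]), 'tcp_pos': array([ 0.22010261, -0.47623335,  0.21999279]), 'tool_rot': array([-3.14024237e+00, -1.79113254e-04,  4.32799318e-01]), 'wrist_force': array([-0.4902072 , -0.11717089, -0.33469194]), 'moment': array([ 0.03306373, -0.00677212, -0.0426427 ]), 'finger_force': 0.0, 'gripper_width': 1.009304748854174}
```

View pics/top0.png

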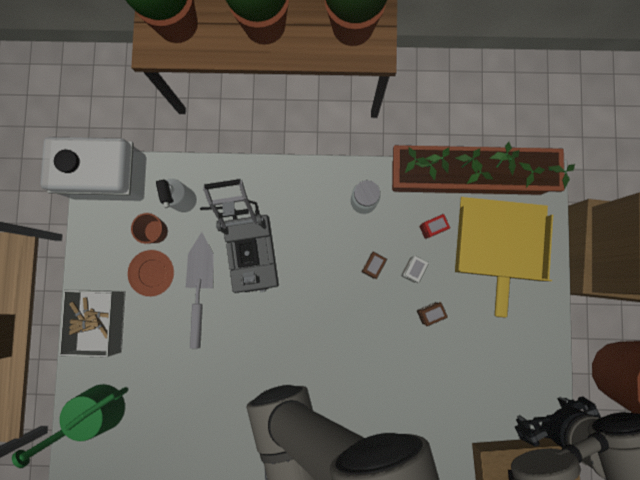

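View pics/side0.png

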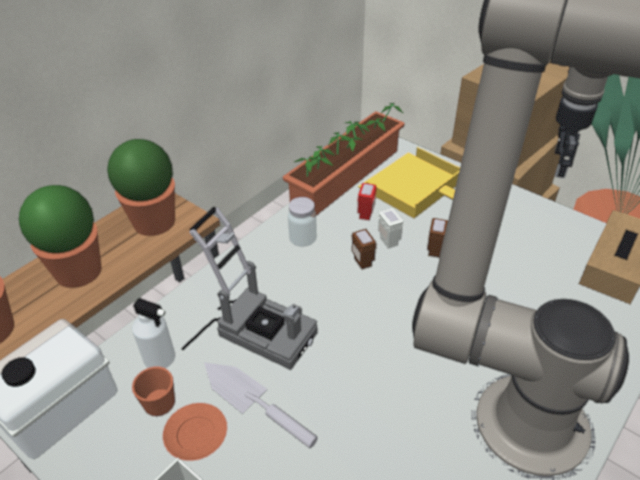

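Candidates for the cartridge, in top-view pixels: white (415,269), brown (374,264), brown (432,313) and red (435,225). Only the white one fits the description. The feeder is at about (248,250), with its tower and front at (250,280) and the open clamp at (228,195). Next I'll measure both and take an enlarged crop.

```bash
cat > m.py <<'E'
from h import *
T=np.load("top.npz");S=np.load("side.npz")
def rect(P,s):
    r=cv2.minAreaRect((P[:,:2]*1000).astype(np.float32)); print(s,len(P),np.round(r[0],1),np.round(r[1],1),round(r[2],2), 'z',np.round(np.median(P[:,2]),4))
for n,D in(("top",T),("side",S)):
    W=D["W"];im=D["im"].astype(int)
    mx=im.max(-1);mn=im.min(-1)
    cu,cv=((415,269) if n=="top" else (391,227))
    u,v=np.meshgrid(np.arange(640),np.arange(480))
    near=(abs(u-cu)<22)&(abs(v-cv)<25)
    m=near&(W[...,2]>.079)&(W[...,2]<.095)
    rect(W[m],n+" cart top")
    m2=near&(mn>(150))&(W[...,2]>.03); rect(W[m2],n+" cart white")
    c=(250,255) if n=="top" else (268,325)
    near=(abs(u-c[0])<60)&(abs(v-c[1])<60)&(mx-mn<40)
    for a,b in((.03,.075),(.055,.075),(.105,.14)):
        m=near&(W[...,2]>a)&(W[...,2]<b); 
        k,l,st,_=cv2.connectedComponentsWithStats(m.astype(np.uint8))
        for i in np.argsort(-st[1:,4])[:2]+1: 
            if st[i,4]>25: rect(W[l==i],f"{n} feeder {a}-{b} px{st[i,:4]}")
im=T["im"]; a=cv2.resize(im[150:305,190:300],None,fx=3.6,fy=3.6,interpolation=cv2.INTER_CUBIC)
b=cv2.resize(im[215:335,350:460],None,fx=3.6,fy=3.6,interpolation=cv2.INTER_CUBIC)
b=cv2.copyMakeBorder(b,0,a.shape[0]-b.shape[0],0,0,cv2.BORDER_CONSTANT)
cv2.imwrite("pics/crop1.png",np.hstack([a,b])[:,:,::-1])
E
python3 m.py
```

```text
top cart top 375 [ 510.9 -253.7] [41.  55.8] 62.94 z 0.085
top cart white 86 [ 511.8 -252.7] [34.1 49.2] 64.2 z 0.0849
top feeder 0.03-0.075 px[224 215  54  79] 2870 [541.8 163.4] [192.3 116.6] 10.08 z 0.0504
top feeder 0.03-0.075 px[225 217  27   7] 70 [629.3 196. ] [14.6 67.7] 10.73 z 0.0597
top feeder 0.055-0.075 px[224 216  46  52] 1009 [567.5 161.3] [113.9 119.6] 19.34 z 0.0615
top feeder 0.055-0.075 px[225 218  27   6] 59 [624.8 195.1] [ 5.8 67.7] 10.03 z 0.0601
top feeder 0.105-0.14 px[241 272  17  14] 166 [478.4 152. ] [29.6 35.3] 10.16 z 0.1208
side cart top 306 [ 512.  -207.8] [137.7  63.4] 86.07 z 0.0833
side cart white 369 [ 517.7 -247.1] [ 77.4 191.4] 32.02 z 0.082
side feeder 0.03-0.075 px[217 287 101  77] 3801 [548.4 168.2] [207.3 122.4] 10.11 z 0.0501
side feeder 0.055-0.075 px[218 287  67  49] 1414 [569.6 173.3] [125.1 116.6] 11.04 z 0.0604
side feeder 0.055-0.075 px[287 323  15  16] 89 [467.7 157.3] [35.3 17.2] 71.12 z 0.0646
side feeder 0.105-0.14 px[282 304  21  20] 234 [478.7 156.1] [31.  38.4] 6.89 z 0.118
side feeder 0.105-0.14 px[218 297  13  14] 107 [597.3 228.6] [24.  10.3] 28.18 z 0.1226
```

View pics/crop1.png

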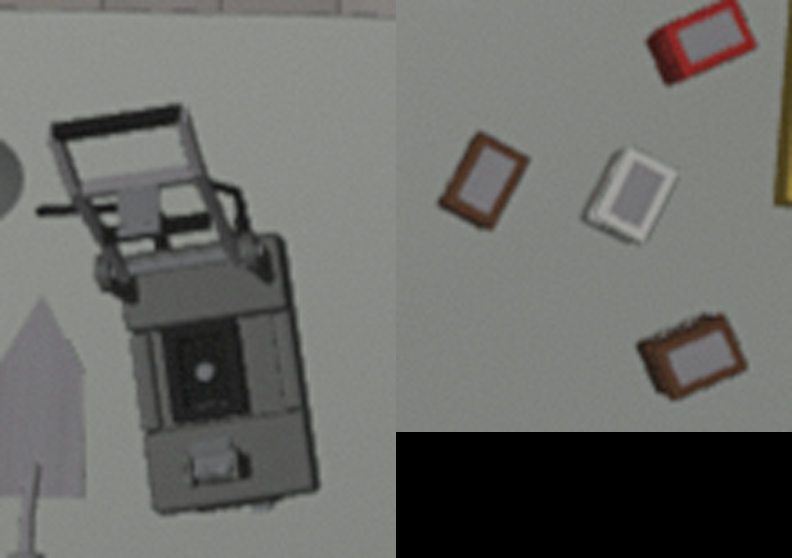

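The crop shows the white cartridge at crop (637,193), well apart from the brown and red ones. The feeder's black receiver is at crop (205,370), shifted towards the left (+y), and the clamp is open. I'll move over the cartridge now.

Request:
drive_tool --commands '[{"dp": [0.16, 0.12, 0], "rot": [0, 0, -0.09], "fingers": 0.4}, {"dp": [0.32, 0.24, 0], "rot": [0, 0, -0.18], "fingers": 0.4}, {"dp": [0.48, 0.36, 0], "rot": [0, 0, -0.27], "fingers": 0.4}, {"dp": [0.64, 0.48, 0], "rot": [0, 0, -0.36], "fingers": 0.4}, {"dp": [0.8, 0.6, 0], "rot": [0, 0, -0.45], "fingers": 0.4}]'

```text
clock: 0.6
tcp_pos: [0.4017, -0.3404, 0.2203]
tool_rot: [-3.141, 0.001, -0.24]
wrist_force: [0.1, -0.4, -0.1]
gripper_width: 0.699
finger_force: 0.0
```

Run:
```python
from h import *
T=np.load("top.npz");im=T["im"].astype(int);W=T["W"]
y=np.deg2rad(10.1);o=np.array([.5418,.1634])
F=(W[...,:2]-o)@np.array([[np.cos(y),-np.sin(y)],[np.sin(y),np.cos(y)]])
z=W[...,2]
# receiver dark on z=.066 plane
c=arm.camera_info("top");K,R,t=c["K"],c["R"],c["t"]
u,v=np.meshgrid(np.arange(640),np.arange(480))
d=np.stack([(u-K[0,2])/K[0,0],(v-K[1,2])/K[1,1],np.ones(u.shape)],-1)@R; C=-R.T@t
p=C+d*((.066-C[2])/d[...,2])[...,None]
G=(p[...,:2]-o)@np.array([[np.cos(y),-np.sin(y)],[np.sin(y),np.cos(y)]])
m=(abs(G[...,0])<42)&(abs(G[...,0])<.045)&(abs(G[...,1])<.045)&(im.max(-1)<60)
print(im[m].mean() if m.any() else 0,m.sum(),"mid",(G[m].max(0)+G[m].min(0))/2,"span",np.ptp(G[m],axis=0),"mean",G[m].mean(0))
r=cv2.minAreaRect((p[m][:,:2]*1000).astype(np.float32));print(r)
m=(abs(F[...,0])<.05)&(abs(F[...,1])<.04)&(z>.064)&(z<.07);print("z66",m.sum(),F[m].min(0),F[m].max(0))
# deck long edges
m=(z>.055)&(z<.075)&(abs(F[...,0])<.1)&(abs(F[...,1])<.07);print("deck",F[m].min(0),F[m].max(0))
s=arm.get_state();print(s["tcp_pos"],s["tool_rot"],s["clock"])
```

```text
35.9174358974359 650 mid [0.00217375 0.00032288] span [0.07274563 0.08852714] mean [0.00320056 0.0061944 ]
((543.8839721679688, 164.09925842285156), (72.73798370361328, 88.53443145751953), 10.105937957763672)
z66 171 [-0.03176174 -0.03991055] [0.04955825 0.03867222]
deck [-0.07790212 -0.05801774] [0.09022425 0.05831129]
[ 0.40166506 -0.34038131  0.22033737] [-3.14137757e+00  5.66150092e-04 -2.40316942e-01] 0.6
```

Request:
drive_tool --commands '[{"dp": [0.2, 0.15, 0], "rot": [0, 0, -0.07], "fingers": 0.4}, {"dp": [0.364, 0.288, -0.08], "rot": [0, 0, -0.126], "fingers": 0.4}, {"dp": [0.364, 0.288, -0.08], "rot": [0, 0, -0.126], "fingers": 0.4}, {"dp": [0.364, 0.288, -0.08], "rot": [0, 0, -0.126], "fingers": 0.4}]'

```text
clock: 1.0
tcp_pos: [0.4927, -0.2672, 0.199]
tool_rot: [-3.141, 0.003, -0.428]
wrist_force: [-0.5, 0.0, -0.1]
gripper_width: 0.701
finger_force: 0.0
```

```bash
cat >> h.py <<'E'
def wrist():
    c=arm.camera_info("wrist"); im,d=arm.read_camera("wrist")
    return im,d,c
def wplane(c,z):
    K,R,t=c["K"],c["R"],c["t"]; u,v=np.meshgrid(np.arange(640.),np.arange(480.))
    x=(u-K[0,2])/K[0,0]; y=(v-K[1,2])/K[1,1]; r=np.hypot(x,y)+1e-9
    D=np.stack([np.sin(r)*x/r,np.sin(r)*y/r,np.cos(r)],-1)@R; C=-R.T@t
    return C+D*((z-C[2])/D[...,2])[...,None]
E
python3 - <<'E'
from h import *
s=arm.get_state();print(s["tcp_pos"],s["tool_rot"],s["clock"],s["gripper_width"])
im,d,c=wrist();np.savez("w1",im=im,d=d,**c);print(c)
cv2.imwrite("pics/w1.png",im[:,:,::-1])
E
```

```text
[ 0.4927284  -0.26721006  0.19902179] [-3.14060923e+00  2.77721552e-03 -4.28430060e-01] 1.0 0.7008871639326972
{'K': array([[371.64829954,   0.        , 321.73173096],
       [  0.        , 371.64829954, 238.43780205],
       [  0.        ,   0.        ,   1.        ]]), 'R': array([[-4.15806137e-01, -9.09452862e-01, -8.65307701e-04],
       [-8.58604174e-01,  3.92243832e-01,  3.30066127e-01],
       [-2.99840173e-01,  1.37986478e-01, -9.43957416e-01]]), 't': array([-0.0375589 ,  0.49102176,  0.54521668])}
```

View pics/w1.png

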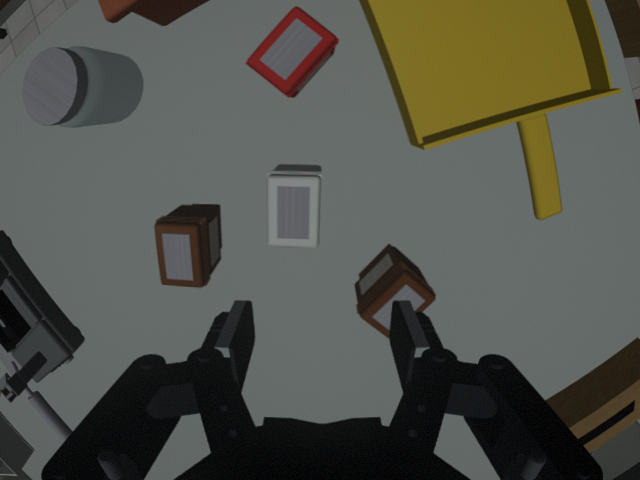

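The wrist view shows the white cartridge's top at (294,210), with its neighbours clear of it. Next I'll measure its top face from here.

Run:
```python
from h import *
w=np.load("w1.npz");im=w["im"].astype(int);c={k:w[k] for k in"KRt"}
P=wplane(c,.086)
m=np.zeros((480,640),np.uint8);q=im[150:260,250:340];
mm=(q.min(-1)>110)
print(q[60,25],q[5,5])
k,l,st,_=cv2.connectedComponentsWithStats(mm.astype(np.uint8));i=np.argmax(st[1:,4])+1;print(st[i])
pts=P[150:260,250:340][l==i][:,:2]
print(cv2.minAreaRect((pts*1000).astype(np.float32)))
```

```text
[131 134 134] [104 110 107]
[  18   28   50   70 1694]
((512.3684692382812, -251.45352172851562), (36.900726318359375, 53.51261901855469), 63.41746139526367)
```

Request:
drive_tool --commands '[{"dp": [0.076, 0.059, -0.1], "rot": [0, 0, -0.027], "fingers": 0.4}, {"dp": [0.076, 0.059, -0.1], "rot": [0, 0, -0.027], "fingers": 0.4}, {"dp": [0.076, 0.059, -0.25], "rot": [0, 0, -0.027], "fingers": 0.4}, {"dp": [0.076, 0.059, -0.4], "rot": [0, 0, -0.027], "fingers": 0.4}, {"dp": [0.076, 0.059, -0.4], "rot": [0, 0, -0.027], "fingers": 0.4}]'

```text
clock: 1.55
tcp_pos: [0.507, -0.2546, 0.097]
tool_rot: [-3.141, 0.009, -0.476]
wrist_force: [-1.1, -0.6, -1.9]
gripper_width: 0.705
finger_force: 0.0
```

Request:
drive_tool --commands '[{"dp": [0, 0, 0], "rot": [0, 0, 0], "fingers": 0.4}, {"dp": [0, 0, 0], "rot": [0, 0, 0], "fingers": 0.4}]'

```text
clock: 1.75
tcp_pos: [0.5114, -0.2565, 0.1031]
tool_rot: [3.141, -0.004, -0.475]
wrist_force: [0.3, -0.1, 1.6]
gripper_width: 0.706
finger_force: 0.0
```

Request:
drive_tool --commands '[{"dp": [0, 0.01, 0], "rot": [0, 0, 0], "fingers": 0.4}, {"dp": [0, 0.01, 0], "rot": [0, 0, 0], "fingers": 0.4}, {"dp": [0, 0.01, 0], "rot": [0, 0, 0], "fingers": 0.4}, {"dp": [0, 0.01, 0], "rot": [0, 0, 0], "fingers": 0.4}]'

```text
clock: 2.15
tcp_pos: [0.5108, -0.2525, 0.101]
tool_rot: [3.141, -0.001, -0.475]
wrist_force: [0.5, -0.0, 0.3]
gripper_width: 0.701
finger_force: 0.0
```

Request:
drive_tool --commands '[{"dp": [0.004, 0, -0.06], "rot": [0, 0, 0], "fingers": 0.4}, {"dp": [0.004, 0, -0.12], "rot": [0, 0, 0], "fingers": 0.4}, {"dp": [0.004, 0, -0.172], "rot": [0, 0, 0], "fingers": 0.4}, {"dp": [0.004, 0, -0.172], "rot": [0, 0, 0], "fingers": 0.4}, {"dp": [0.004, 0, -0.172], "rot": [0, 0, 0], "fingers": 0.4}]'

```text
clock: 2.65
tcp_pos: [0.5116, -0.2525, 0.0576]
tool_rot: [3.142, 0.0, -0.475]
wrist_force: [-0.0, -0.5, 0.1]
gripper_width: 0.704
finger_force: 0.0
```

Request:
drive_tool --commands '[{"dp": [0, 0, 0], "rot": [0, 0, 0], "fingers": 0}, {"dp": [0, 0, 0], "rot": [0, 0, 0], "fingers": -1}, {"dp": [0, 0, 0], "rot": [0, 0, 0], "fingers": -1}, {"dp": [0, 0, 0], "rot": [0, 0, 0], "fingers": -1}, {"dp": [0, 0, 0], "rot": [0, 0, 0], "fingers": -1}]'

```text
clock: 3.15
tcp_pos: [0.5124, -0.2529, 0.0587]
tool_rot: [3.141, -0.002, -0.475]
wrist_force: [-0.1, 0.9, 5.6]
gripper_width: 0.454
finger_force: 61.2
```

Request:
drive_tool --commands '[{"dp": [0, 0, 0.1], "rot": [0, 0, 0], "fingers": -1}, {"dp": [0, 0, 0.25], "rot": [0, 0, 0], "fingers": -1}, {"dp": [0, 0, 0.4], "rot": [0, 0, 0.08], "fingers": -1}, {"dp": [0, 0, 0.5], "rot": [0, 0, 0.16], "fingers": -1}, {"dp": [0, 0, 0.57], "rot": [0, 0, 0.24], "fingers": -1}]'

```text
clock: 3.65
tcp_pos: [0.5118, -0.2527, 0.2021]
tool_rot: [3.141, -0.002, -0.093]
wrist_force: [0.5, -0.1, -2.8]
gripper_width: 0.454
finger_force: 60.8
```

Request:
drive_tool --commands '[{"dp": [0.02, 0.08, 0], "rot": [0, 0, 0.09], "fingers": -1}, {"dp": [0.05, 0.16, 0], "rot": [0, 0, 0.18], "fingers": -1}, {"dp": [0.08, 0.24, 0], "rot": [0, 0, 0.27], "fingers": -1}, {"dp": [0.1, 0.32, 0], "rot": [0, 0, 0.36], "fingers": -1}, {"dp": [0.12, 0.4, 0], "rot": [0, 0, 0.45], "fingers": -1}]'

```text
clock: 4.15
tcp_pos: [0.5413, -0.1516, 0.1996]
tool_rot: [-3.141, 0.001, 0.615]
wrist_force: [0.6, 0.4, -1.9]
gripper_width: 0.449
finger_force: 60.8
```

Request:
drive_tool --commands '[{"dp": [0, 0.08, 0], "rot": [0, 0, 0.09], "fingers": -1}, {"dp": [0, 0.16, 0], "rot": [0, 0, 0.18], "fingers": -1}, {"dp": [0, 0.24, 0], "rot": [0, 0, 0.27], "fingers": -1}, {"dp": [0, 0.32, 0], "rot": [0, 0, 0.36], "fingers": -1}, {"dp": [0, 0.4, 0], "rot": [0, 0, 0.45], "fingers": -1}]'

```text
clock: 4.65
tcp_pos: [0.5411, -0.0516, 0.1996]
tool_rot: [-3.14, 0.0, 1.322]
wrist_force: [-0.3, -0.1, -1.7]
gripper_width: 0.453
finger_force: 60.8
```

Request:
drive_tool --commands '[{"dp": [0, 0.06, 0], "rot": [0, 0, 0.09], "fingers": -1}, {"dp": [0, 0.12, 0], "rot": [0, 0, 0.18], "fingers": -1}, {"dp": [0, 0.18, 0], "rot": [0, 0, 0.27], "fingers": -1}, {"dp": [0, 0.2, 0], "rot": [0, 0, 0.36], "fingers": -1}, {"dp": [0, 0.2, 0], "rot": [0, 0, 0.45], "fingers": -1}]'

```text
clock: 5.15
tcp_pos: [0.541, -0.0015, 0.1997]
tool_rot: [-3.141, -0.001, 2.03]
wrist_force: [-0.6, -0.7, -2.3]
gripper_width: 0.45
finger_force: 60.8
```

Request:
drive_tool --commands '[{"dp": [0, 0, 0], "rot": [0, 0, 0.09], "fingers": -1}, {"dp": [0, 0, 0], "rot": [0, 0, 0.18], "fingers": -1}, {"dp": [0, 0, 0], "rot": [0, 0, 0.27], "fingers": -1}, {"dp": [0, 0, 0], "rot": [0, 0, 0.36], "fingers": -1}, {"dp": [0, 0, 0], "rot": [0, 0, 0.45], "fingers": -1}]'

```text
clock: 5.65
tcp_pos: [0.5411, -0.0025, 0.1996]
tool_rot: [-3.141, -0.001, 2.735]
wrist_force: [-0.1, 0.1, -1.6]
gripper_width: 0.451
finger_force: 60.8
```

Request:
drive_tool --commands '[{"dp": [0, 0.05, 0], "rot": [0, 0, 0.09], "fingers": -1}, {"dp": [0, 0.1, 0], "rot": [0, 0, 0.18], "fingers": -1}, {"dp": [0, 0.16, 0], "rot": [0, 0, 0.27], "fingers": -1}, {"dp": [0, 0.2, 0], "rot": [0, 0, 0.37], "fingers": -1}, {"dp": [0, 0.2, 0], "rot": [0, 0, 0.37], "fingers": -1}]'

```text
clock: 6.15
tcp_pos: [0.5411, 0.0485, 0.1997]
tool_rot: [3.141, -0.001, -2.969]
wrist_force: [-0.1, -0.5, -2.0]
gripper_width: 0.453
finger_force: 60.9
```

Request:
drive_tool --commands '[{"dp": [0, 0, 0], "rot": [0, 0, 0], "fingers": -1}, {"dp": [0, 0, 0], "rot": [0, 0, 0], "fingers": -1}]'

```text
clock: 6.35
tcp_pos: [0.5415, 0.0469, 0.1999]
tool_rot: [-3.142, -0.0, -2.976]
wrist_force: [-0.3, -0.8, -1.4]
gripper_width: 0.451
finger_force: 60.9
```

Run:
```python
from h import *
s=arm.get_state();print(s["tcp_pos"],s["tool_rot"],s["clock"],s["joints"])
im,d,c=wrist();np.savez("w2",im=im,d=d,**c)
cv2.imwrite("pics/w2.png",im[:,:,::-1])
```

```text
[0.54148853 0.0469321  0.19994932] [-3.14152050e+00 -4.58117219e-04 -2.97576249e+00] 6.35 [-5.44735859e-02  3.93100506e-01  1.50578719e+00 -1.80099579e-04
  1.24313624e+00 -1.79104210e+00]
```

View pics/w2.png

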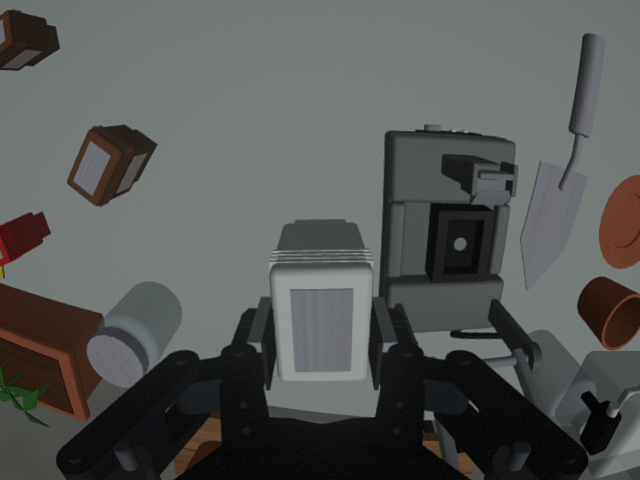

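The wrist view shows the receiver at (460,243), with its white valve dot in the opening, and the held cartridge's top face at (322,322). I'll locate both.

```bash
cat > m2.py <<'E'
from h import *
w=np.load("w2.npz");im=w["im"].astype(int);c={k:w[k] for k in"KRt"}
def rec(m,z,s,off=(0,0)):
    k,l,st,_=cv2.connectedComponentsWithStats(m.astype(np.uint8));i=np.argmax(st[1:,4])+1
    p=wplane(c,z)[l==i][:,:2]*1000
    r=cv2.minAreaRect(p.astype(np.float32));print(s,st[i],np.round(r[0],1),np.round(r[1],1),round(r[2],1),'mean',p.mean(0).round(1));return r
u,v=np.meshgrid(np.arange(640),np.arange(480))
box=lambda a,b,e,f:(u>=a)&(u<b)&(v>=e)&(v<f)
g=im.max(-1)
rec(box(445,475,228,260)&(g>70),.0554,"dot")
for th in(30,38,45): rec(box(420,500,195,292)&(g<th),.066,f"recv<{th}")
rec(box(255,385,262,390)&(im.min(-1)>105),.1999+.0275,"cart top")
rec(box(283,358,285,378)&(im[...,0]<175)&(im.min(-1)>60)&(g<(im[320,278].min()-15)),.1999+.0275,"label")
print("row243",[int(x) for x in g[225,418:512]])
print("col445",[int(x) for x in g[195:300,440]])
np.save("g.npy",g)
E
python3 m2.py
```

```text
dot [454 238  12  13 122] [544.3 173.2] [11.7 10.7] 17.2 mean [544.  173.3]
recv<30 [ 441  219   44   63 1872] [546.8 172.7] [57.6 36. ] 9.9 mean [544.  172.6]
recv<38 [ 420  203   80   80 4746] [540.1 174. ] [72.6 78.9] 10.2 mean [541.8 167.7]
recv<45 [ 420  195   80   88 5135] [537.  173.1] [79.9 79. ] 10.6 mean [540.7 168.7]
cart top [  271   262   109   128 11489] [540.8  47.6] [62.6 46. ] 9.5 mean [539.6  47.9]
label [ 290  288   64   84 4799] [540.6  47.6] [40.5 24. ] 10.2 mean [539.3  47.4]
row243 [79, 79, 83, 82, 81, 81, 82, 81, 82, 83, 63, 26, 15, 13, 11, 12, 14, 16, 14, 15, 31, 36, 38, 34, 35, 36, 34, 35, 35, 32, 25, 22, 23, 20, 22, 22, 25, 26, 22, 24, 21, 22, 24, 22, 23, 23, 22, 22, 22, 24, 20, 20, 21, 22, 20, 22, 24, 22, 14, 12, 12, 8, 14, 9, 16, 19, 30, 40, 37, 38, 39, 38, 37, 39, 37, 30, 27, 34, 47, 62, 77, 86, 85, 84, 86, 87, 87, 86, 81, 84, 119, 125, 123, 123]
col445 [86, 87, 87, 85, 81, 73, 65, 59, 32, 9, 11, 14, 14, 14, 15, 22, 31, 33, 37, 37, 36, 38, 34, 36, 36, 36, 36, 36, 35, 35, 38, 33, 33, 34, 36, 34, 30, 34, 33, 36, 33, 34, 31, 34, 34, 32, 34, 34, 33, 33, 37, 34, 33, 30, 31, 32, 32, 34, 31, 32, 33, 32, 31, 32, 32, 32, 33, 33, 31, 30, 32, 35, 29, 33, 30, 31, 33, 34, 30, 32, 33, 31, 32, 30, 31, 30, 33, 31, 51, 62, 69, 76, 82, 84, 85, 84, 84, 84, 83, 84, 84, 82, 81, 82, 82]
```

```bash
cat >> h.py <<'E'
def wcloud(c,d):
    P=wplane(c,-10.); C=-c["R"].T@c["t"]; D=P-C
    return C+D*(d/(D@c["R"][2]))[...,None]
E
python3 - <<'E'
from h import *
w=np.load("w2.npz");im=w["im"].astype(int);c={k:w[k] for k in"KRt"};X=wcloud(c,w["d"]);z=X[...,2]
u,v=np.meshgrid(np.arange(640),np.arange(480));g=im.max(-1)
def rect(m,s,p=X):
    p=p[m][:,:2]*1000; r=cv2.minAreaRect(p.astype(np.float32));print(s,m.sum(),np.round(r[0],1),np.round(r[1],1),round(r[2],1),"z",np.median(z[m]).round(4))
b=lambda a,e,f,h:(u>=a)&(u<e)&(v>=f)&(v<h)
for k in((460,243),(440,243),(400,180),(322,322),(323,290),(322,370)): print(k,X[k[1],k[0]].round(4))
zt=np.median(z[b(300,345,300,360)])
rect(b(255,385,240,395)&(abs(z-zt)<.004)&(g>100),"carttop")
for zr in(.064,.066): rect(b(436,496,206,286)&(abs(z-zr)<.0035)&(g<48),f"rim{zr}")
rect(b(370,520,130,340)&(z>.056)&(z<.0635)&(g>50),"deck")
rect(b(370,520,130,340)&(z>.045)&(z<.0635)&(g>50),"deck+")
rect(b(465,520,160,210)&(z>.11)&(z<.14),"tower")
P=wplane(c,.066)
for q in((438,225),(493.5,225),(440,210.5),(440,283)):print(q,P[int(q[1]),int(q[0])].round(4))
E
```

```text
(460, 243) [0.5431 0.173  0.0563]
(440, 243) [0.5438 0.1507 0.0644]
(400, 180) [0.4995 0.1073 0.0493]
(322, 322) [0.5343 0.0465 0.2293]
(323, 290) [0.521  0.0447 0.228 ]
(322, 370) [0.5583 0.0505 0.2295]
carttop 10605 [540.2  47.4] [55.9 39.9] 10.2 z 0.228
rim0.064 2249 [544.7 173.4] [71.3 53.3] 11.7 z 0.0662
rim0.066 2258 [543.6 172.5] [67.6 52.9] 10.1 z 0.0663
deck 4416 [549.1 167.4] [167.9 114.5] 9.6 z 0.0623
deck+ 11373 [542.3 165.9] [182.4 114.8] 9.9 z 0.051
tower 1874 [479.9 154.4] [30.7 35.8] 9.7 z 0.1223
(438, 225) [0.5281 0.144  0.066 ]
(493.5, 225) [0.5191 0.1952 0.066 ]
(440, 210.5) [0.5152 0.1424 0.066 ]
(440, 283) [0.58   0.1608 0.066 ]
```

Request:
drive_tool --commands '[{"dp": [0.004, 0.12, 0], "rot": [0, 0, 0], "fingers": -1}, {"dp": [0.008, 0.25, 0], "rot": [0, 0, 0.002], "fingers": -1}, {"dp": [0.0136, 0.4, 0], "rot": [0, 0, 0.004], "fingers": -1}, {"dp": [0.0136, 0.48, 0], "rot": [0, 0, 0.004], "fingers": -1}, {"dp": [0.0136, 0.5, 0], "rot": [0, 0, 0.004], "fingers": -1}]'

```text
clock: 6.9
tcp_pos: [0.5448, 0.1741, 0.2]
tool_rot: [3.141, -0.0, -2.966]
wrist_force: [1.2, -0.5, -1.3]
gripper_width: 0.452
finger_force: 61.1
```

Request:
drive_tool --commands '[{"dp": [0, 0, -0.03], "rot": [0, 0, 0], "fingers": -1}, {"dp": [0, 0, -0.08], "rot": [0, 0, 0], "fingers": -1}, {"dp": [0, 0, -0.12], "rot": [0, 0, 0], "fingers": -1}, {"dp": [0, 0, -0.12], "rot": [0, 0, 0], "fingers": -1}, {"dp": [0, 0, -0.12], "rot": [0, 0, 0], "fingers": -1}]'

```text
clock: 7.4
tcp_pos: [0.545, 0.1718, 0.1697]
tool_rot: [3.142, -0.001, -2.967]
wrist_force: [-0.1, 0.8, -1.7]
gripper_width: 0.447
finger_force: 61.1
```

Request:
drive_tool --commands '[{"dp": [0, 0, 0], "rot": [0, 0, 0], "fingers": -1}, {"dp": [0, 0, 0], "rot": [0, 0, 0], "fingers": -1}]'

```text
clock: 7.6
tcp_pos: [0.5453, 0.1724, 0.1706]
tool_rot: [3.142, 0.001, -2.966]
wrist_force: [0.6, 0.6, -2.5]
gripper_width: 0.451
finger_force: 61.1
```

Run:
```python
from h import *
s=arm.get_state();print(s["tcp_pos"],s["tool_rot"],s["clock"],s["wrist_force"],s["moment"])
im,d,c=wrist();np.savez("w3",im=im,d=d,**c)
cv2.imwrite("pics/w3.png",im[:,:,::-1])
```

```text
[0.54534002 0.1723921  0.17063169] [ 3.14151613e+00  1.02932378e-03 -2.96647158e+00] 7.6 [ 0.59233722  0.56063075 -2.50837743] [ 0.00247015 -0.00816907 -0.01473076]
```

View pics/w3.png

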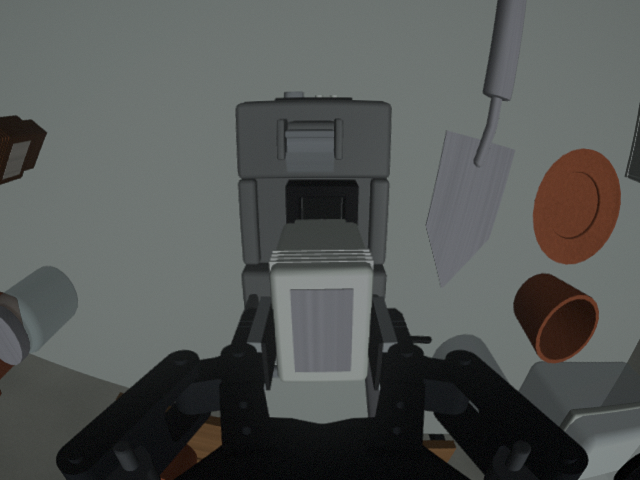

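The cartridge and receiver are lined up in this view, both centred at about x = 322 px. I'll descend gently while watching the force.

Request:
drive_tool --commands '[{"dp": [0, 0, -0.05], "rot": [0, 0, 0], "fingers": -1}, {"dp": [0, 0, -0.1], "rot": [0, 0, 0], "fingers": -1}, {"dp": [0, 0, -0.15], "rot": [0, 0, 0], "fingers": -1}, {"dp": [0, 0, -0.166], "rot": [0, 0, 0], "fingers": -1}, {"dp": [0, 0, -0.166], "rot": [0, 0, 0], "fingers": -1}]'

```text
clock: 8.15
tcp_pos: [0.5444, 0.1724, 0.1273]
tool_rot: [3.141, -0.002, -2.966]
wrist_force: [-1.0, 0.7, -1.8]
gripper_width: 0.456
finger_force: 61.1
```

Request:
drive_tool --commands '[{"dp": [0, 0, -0.005], "rot": [0, 0, 0], "fingers": -1}, {"dp": [0, 0, -0.01], "rot": [0, 0, 0], "fingers": -1}, {"dp": [0, 0, -0.015], "rot": [0, 0, 0], "fingers": -1}, {"dp": [0, 0, -0.015], "rot": [0, 0, 0], "fingers": -1}]'

```text
clock: 8.55
tcp_pos: [0.545, 0.1725, 0.125]
tool_rot: [3.141, 0.0, -2.966]
wrist_force: [0.3, -0.2, -1.8]
gripper_width: 0.456
finger_force: 61.1
```

Request:
drive_tool --commands '[{"dp": [0, 0, -0.004], "rot": [0, 0, 0], "fingers": -1}, {"dp": [0, 0, -0.008], "rot": [0, 0, 0], "fingers": -1}, {"dp": [0, 0, -0.008], "rot": [0, 0, 0], "fingers": -1}]'

```text
clock: 8.85
tcp_pos: [0.5449, 0.1725, 0.1227]
tool_rot: [3.141, -0.0, -2.966]
wrist_force: [-1.1, -0.0, -1.8]
gripper_width: 0.447
finger_force: 61.1
```

Request:
drive_tool --commands '[{"dp": [0, 0, -0.004], "rot": [0, 0, 0], "fingers": -1}, {"dp": [0, 0, -0.008], "rot": [0, 0, 0], "fingers": -1}, {"dp": [0, 0, -0.012], "rot": [0, 0, 0], "fingers": -1}, {"dp": [0, 0, -0.012], "rot": [0, 0, 0], "fingers": -1}]'

```text
clock: 9.25
tcp_pos: [0.5449, 0.1725, 0.1197]
tool_rot: [3.141, -0.0, -2.966]
wrist_force: [-0.7, -0.1, -1.8]
gripper_width: 0.454
finger_force: 61.1
```

Request:
drive_tool --commands '[{"dp": [0, 0, -0.004], "rot": [0, 0, 0], "fingers": -1}, {"dp": [0, 0, -0.008], "rot": [0, 0, 0], "fingers": -1}, {"dp": [0, 0, -0.012], "rot": [0, 0, 0], "fingers": -1}, {"dp": [0, 0, -0.012], "rot": [0, 0, 0], "fingers": -1}]'

```text
clock: 9.65
tcp_pos: [0.5449, 0.1725, 0.1167]
tool_rot: [3.142, -0.0, -2.966]
wrist_force: [0.4, -1.1, -1.7]
gripper_width: 0.451
finger_force: 61.1
```

Request:
drive_tool --commands '[{"dp": [0, 0, -0.004], "rot": [0, 0, 0], "fingers": -1}, {"dp": [0, 0, -0.008], "rot": [0, 0, 0], "fingers": -1}, {"dp": [0, 0, -0.01], "rot": [0, 0, 0], "fingers": -1}, {"dp": [0, 0, -0.01], "rot": [0, 0, 0], "fingers": -1}]'

```text
clock: 10.05
tcp_pos: [0.545, 0.1725, 0.1143]
tool_rot: [3.141, -0.0, -2.966]
wrist_force: [-0.2, 0.1, -1.3]
gripper_width: 0.452
finger_force: 61.2
```

Almost on the valve plate. I'll ease down another 1 mm.

Request:
drive_tool --commands '[{"dp": [0, 0, -0.002], "rot": [0, 0, 0], "fingers": -1}, {"dp": [0, 0, -0.004], "rot": [0, 0, 0], "fingers": -1}, {"dp": [0, 0, -0.004], "rot": [0, 0, 0], "fingers": -1}]'

```text
clock: 10.35
tcp_pos: [0.5452, 0.1725, 0.1139]
tool_rot: [3.141, 0.001, -2.966]
wrist_force: [-0.9, 0.2, 3.5]
gripper_width: 0.454
finger_force: 61.7
```

Request:
drive_tool --commands '[{"dp": [0, 0, 0], "rot": [0, 0, 0], "fingers": 0.1}, {"dp": [0, 0, 0], "rot": [0, 0, 0], "fingers": 0.3}, {"dp": [0, 0, 0], "rot": [0, 0, 0], "fingers": 0.4}, {"dp": [0, 0, 0], "rot": [0, 0, 0], "fingers": 0.4}]'

```text
clock: 10.75
tcp_pos: [0.545, 0.1725, 0.1132]
tool_rot: [3.141, -0.0, -2.966]
wrist_force: [0.1, 0.2, -0.0]
gripper_width: 0.699
finger_force: 0.0
```

Request:
drive_tool --commands '[{"dp": [0, 0, 0.08], "rot": [0, 0, 0], "fingers": 0.4}, {"dp": [0, 0, 0.2], "rot": [0, 0, 0], "fingers": 0.4}, {"dp": [0, 0, 0.32], "rot": [0, 0, 0], "fingers": 0.4}, {"dp": [0, 0, 0.4], "rot": [0, 0, 0], "fingers": 0.4}, {"dp": [0, 0, 0.4], "rot": [0, 0, 0], "fingers": 0.4}]'

```text
clock: 11.25
tcp_pos: [0.5465, 0.1728, 0.2165]
tool_rot: [3.142, 0.006, -2.966]
wrist_force: [0.1, 0.5, -0.4]
gripper_width: 0.698
finger_force: 0.0
```

Request:
drive_tool --commands '[{"dp": [-0.2, 0, 0], "rot": [0, 0, 0], "fingers": -1}, {"dp": [-0.4, 0, 0], "rot": [0, 0, 0], "fingers": -1}, {"dp": [-0.6, -0.08, 0.2], "rot": [0, 0, 0], "fingers": -1}, {"dp": [-0.6, -0.08, 0.2], "rot": [0, 0, 0], "fingers": -1}, {"dp": [-0.6, -0.08, 0.2], "rot": [0, 0, 0], "fingers": -1}]'

```text
clock: 11.75
tcp_pos: [0.394, 0.1523, 0.2648]
tool_rot: [3.142, 0.003, -2.966]
wrist_force: [-0.2, 0.3, 0.4]
gripper_width: -0.001
finger_force: 0.0
```

```bash
cat > m3.py <<'E'
from h import *
import sys
s=arm.get_state();print(s["tcp_pos"],s["tool_rot"],s["clock"],s["joints"])
for n in("top","side"):
    im,W=cloud(n);np.savez(n+"3",im=im,W=W)
    y=np.deg2rad(10.);o=np.array([.5418,.1634])
    F=(W[...,:2]-o)@np.array([[np.cos(y),-np.sin(y)],[np.sin(y),np.cos(y)]]);z=W[...,2]
    m=(abs(F[...,0])<.045)&(abs(F[...,1])<.045)&(im.min(-1)>75)&(z>.125)&(z<.16)
    if m.sum()>5: print(n,"cart",m.sum(),cv2.minAreaRect((F[m]*1000).astype(np.float32)),np.median(z[m]))
    m=(F[...,0]>.04)&(F[...,0]<.2)&(abs(F[...,1])<.06)&(z>.16)&(z<.35)
    q=np.c_[F[m],z[m]];k=q[:,2]>q[:,2].max()-.015;print(n,"clamp",m.sum(),q[k].mean(0),np.ptp(q[k],axis=0))
a=np.load("top3.npz")["im"][140:320,150:330];b=np.load("side3.npz")["im"][190:370,170:350]
cv2.imwrite("pics/c3.png",cv2.resize(np.hstack([a,b]),(800,400),interpolation=cv2.INTER_CUBIC)[:,:,::-1])
E
python3 m3.py
```

```text
[0.39404131 0.15230792 0.26480796] [ 3.14153831  0.00317082 -2.96601602] 11.75 [ 1.86975263e-01  1.13515205e-01  1.70130096e+00  1.87667971e-05
  1.32360526e+00 -1.55940234e+00]
top cart 421 ((1.5942802429199219, 5.695270538330078), (56.794918060302734, 40.27217102050781), 1.0111433267593384) 0.14011667412675483
top clamp 985 [ 0.12522187 -0.00035427  0.29054483] [0.02011426 0.08229037 0.0149847 ]
side cart 526 ((2.2087631225585938, 10.530623435974121), (44.14177703857422, 58.566829681396484), 89.6666488647461) 0.13848382194502146
side clamp 1320 [0.12487008 0.0072492  0.28852698] [0.02284028 0.08378586 0.0148911 ]
```

View pics/c3.png

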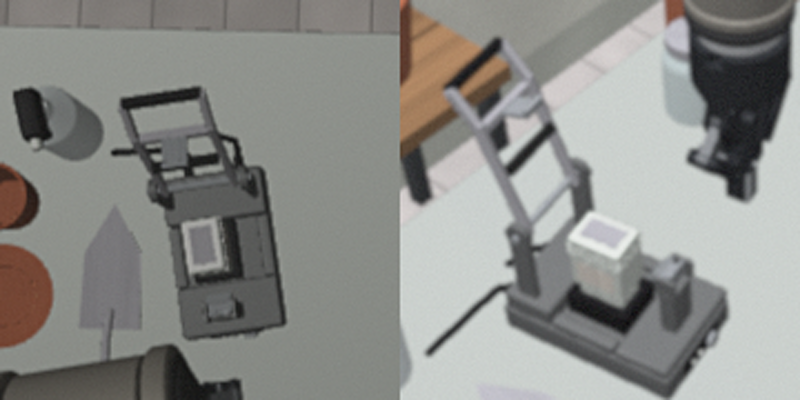

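The cartridge stands upright in the receiver and the clamp is still open, with its handle at feeder (~125, 0, z ≈ 0.289). I'll turn the tool 90° so the loosely open fingers can cage the handle bar. Then I'll pull the bar forward, with the front finger acting as a brake.

Request:
drive_tool --commands '[{"dp": [0, 0, 0.1], "rot": [0, 0, -0.09], "fingers": -0.4}, {"dp": [0, 0, 0.25], "rot": [0, 0, -0.18], "fingers": -0.4}, {"dp": [0, 0, 0.4], "rot": [0, 0, -0.27], "fingers": -0.4}, {"dp": [0.1, 0, 0.4], "rot": [0, 0, -0.36], "fingers": -0.4}, {"dp": [0.2, 0.03, 0.4], "rot": [0, 0, -0.45], "fingers": -0.4}]'

```text
clock: 12.35
tcp_pos: [0.4469, 0.16, 0.363]
tool_rot: [3.141, 0.001, 2.604]
wrist_force: [0.3, 0.1, -0.6]
gripper_width: 0.3
finger_force: 0.0
```

Request:
drive_tool --commands '[{"dp": [0.1, 0.02, 0], "rot": [0, 0, -0.09], "fingers": -0.4}, {"dp": [0.2, 0.04, 0], "rot": [0, 0, -0.18], "fingers": -0.4}, {"dp": [0.35, 0.06, 0], "rot": [0, 0, -0.27], "fingers": -0.4}, {"dp": [0.5, 0.08, 0], "rot": [0, 0, -0.36], "fingers": -0.4}, {"dp": [0.6, 0.1, 0], "rot": [0, 0, -0.45], "fingers": -0.4}]'

```text
clock: 12.85
tcp_pos: [0.5979, 0.1851, 0.3594]
tool_rot: [-3.138, -0.001, 1.897]
wrist_force: [0.5, 0.3, 0.4]
gripper_width: 0.299
finger_force: 0.0
```

Request:
drive_tool --commands '[{"dp": [0.1, 0, 0], "rot": [0, 0, -0.08], "fingers": -0.4}, {"dp": [0.2, 0, 0], "rot": [0, 0, -0.1], "fingers": -0.4}, {"dp": [0.2, 0, 0], "rot": [0, 0, -0.1], "fingers": -0.4}, {"dp": [0.2, 0, 0], "rot": [0, 0, -0.1], "fingers": -0.4}]'

```text
clock: 13.25
tcp_pos: [0.6457, 0.185, 0.3599]
tool_rot: [-3.137, -0.0, 1.746]
wrist_force: [0.8, -0.0, -0.3]
gripper_width: 0.298
finger_force: 0.0
```

Run:
```python
from h import *
s=arm.get_state();print(s["tcp_pos"],s["tool_rot"],s["clock"],s["joints"])
im,d,c=wrist();np.savez("w4",im=im,d=d,**c);X=wcloud(c,d)
z=X[...,2];o=np.array([.5439,.1658]);y=np.deg2rad(10)
F=(X[...,:2]-o)@np.array([[np.cos(y),-np.sin(y)],[np.sin(y),np.cos(y)]])
m=(z>.275)&(z<.305)&(F[...,0]>.09)&(F[...,0]<.16)&(abs(F[...,1])<.06)&(im.max(-1)<60)
print(m.sum(),F[m].min(0),F[m].max(0),F[m].mean(0),np.percentile(z[m],[5,50,95]))
cv2.imwrite("pics/w4.png",im[:,:,::-1])
```

```text
[0.64573502 0.18501797 0.35991541] [-3.13724370e+00 -1.77486275e-04  1.74649321e+00] 13.25 [ 1.64998776e-01  6.07779137e-01  7.21440266e-01  1.35012192e-04
  1.81672385e+00 -1.06659070e-02]
1780 [ 0.1162609  -0.03662819] [0.13244185 0.04152021] [0.12623443 0.00538893] [0.29061957 0.29382676 0.29535876]
```

View pics/w4.png

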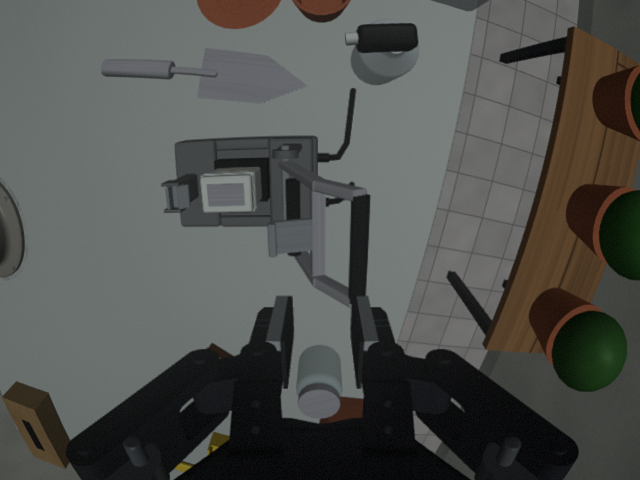

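The wrist view shows the black handle bar from (360,195) to (356,300), just to the right of the finger gap. I'll shift 22 mm and lower the fingers around it.

Request:
drive_tool --commands '[{"dp": [0.086, 0.02, 0], "rot": [0, 0, 0], "fingers": -0.4}, {"dp": [0.086, 0.02, 0], "rot": [0, 0, 0], "fingers": -0.4}, {"dp": [0.086, 0.02, 0], "rot": [0, 0, 0], "fingers": -0.4}, {"dp": [0.086, 0.02, -0.06], "rot": [0, 0, 0], "fingers": -0.4}, {"dp": [0.086, 0.02, -0.12], "rot": [0, 0, 0], "fingers": -0.4}]'

```text
clock: 13.8
tcp_pos: [0.6658, 0.1901, 0.3344]
tool_rot: [3.139, 0.0, 1.747]
wrist_force: [-0.5, 0.8, -0.4]
gripper_width: 0.299
finger_force: 0.0
```

Request:
drive_tool --commands '[{"dp": [0, 0, -0.05], "rot": [0, 0, 0], "fingers": -0.4}, {"dp": [0, 0, -0.1], "rot": [0, 0, 0], "fingers": -0.4}, {"dp": [0, 0, -0.14], "rot": [0, 0, 0], "fingers": -0.4}, {"dp": [0, 0, -0.14], "rot": [0, 0, 0], "fingers": -0.4}, {"dp": [0, 0, -0.14], "rot": [0, 0, 0], "fingers": -0.4}]'

```text
clock: 14.3
tcp_pos: [0.6663, 0.19, 0.2992]
tool_rot: [3.141, 0.0, 1.746]
wrist_force: [1.4, 0.3, 0.1]
gripper_width: 0.302
finger_force: 0.0
```

Request:
drive_tool --commands '[{"dp": [0, 0, -0.032], "rot": [0, 0, 0], "fingers": -0.5}, {"dp": [0, 0, -0.032], "rot": [0, 0, 0], "fingers": -0.5}, {"dp": [-0.04, -0.007, -0.016], "rot": [0, 0, 0], "fingers": -0.5}, {"dp": [-0.1, -0.017, 0.0], "rot": [0, 0, 0], "fingers": -0.5}, {"dp": [-0.158, -0.028, 0.01], "rot": [0, 0, 0], "fingers": -0.5}]'

```text
clock: 14.8
tcp_pos: [0.6267, 0.1829, 0.301]
tool_rot: [3.141, 0.0, 1.746]
wrist_force: [-0.6, -0.5, -0.2]
gripper_width: 0.248
finger_force: 0.0
```

Request:
drive_tool --commands '[{"dp": [-0.04, -0.007, 0.002], "rot": [0, 0, 0], "fingers": -0.5}, {"dp": [-0.08, -0.014, 0.003], "rot": [0, 0, 0], "fingers": -0.5}, {"dp": [-0.122, -0.022, 0.003], "rot": [0, 0, 0], "fingers": -0.5}, {"dp": [-0.18, -0.032, -0.005], "rot": [0, 0, 0], "fingers": -0.5}, {"dp": [-0.244, -0.043, -0.018], "rot": [0, 0, 0], "fingers": -0.5}]'

```text
clock: 15.3
tcp_pos: [0.5657, 0.1722, 0.2965]
tool_rot: [3.141, 0.0, 1.746]
wrist_force: [-0.7, -0.4, 0.0]
gripper_width: 0.253
finger_force: 0.0
```

```bash
cat > hb.py <<'E'
from h import *
s=arm.get_state();print(s["tcp_pos"],s["clock"])
im,d,c=wrist();X=wcloud(c,d);z=X[...,2];o=np.array([.5439,.1658]);y=np.deg2rad(10)
R2=np.array([[np.cos(y),-np.sin(y)],[np.sin(y),np.cos(y)]])
F=(X[...,:2]-o)@R2; t=(s["tcp_pos"][:2]-o)@R2; print("tcp F",t)
# bar: dark points left/right of the fingers along y, above deck level
m=(z>.155)&(z<.31)&(abs(F[...,0]-t[0])<.06)&(F[...,1]>.018)&(F[...,1]<.036)&(im.max(-1)<60)
if m.any(): print("bar",m.sum(),np.median(F[m],axis=0),np.percentile(z[m],[5,50,95]),"fx",np.percentile(F[m][:,0],[5,95]))
cv2.imwrite("pics/hb%05d.png"%(s["clock"]*100),im[:,:,::-1])
E
python3 hb.py
```

```text
[0.56571628 0.1721616  0.29653666] 15.3
tcp F [0.02258953 0.0024766 ]
bar 438 [0.07593853 0.02908082] [0.17573089 0.21425467 0.21637995] fx [0.06925191 0.081528  ]
```

```bash
ls pics/hb*
```

```text
pics/hb01530.png
```

View pics/hb01530.png

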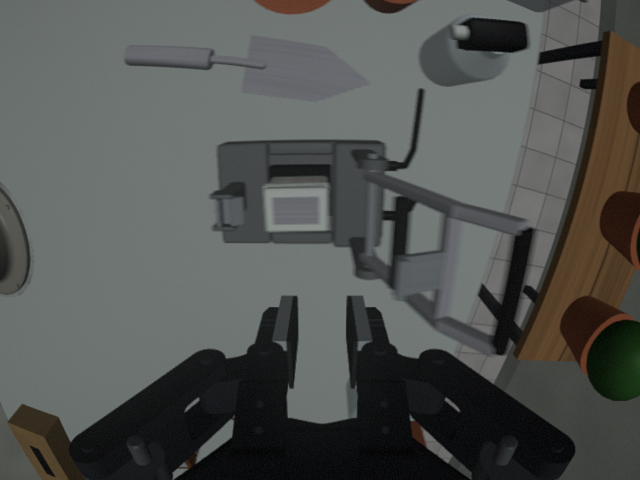

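The fingers slid over the bar because they were too shallow, so the clamp is still open at (515,290). I'll measure the bar again, go back and reach deeper.

Request:
drive_tool --commands '[{"dp": [0.04, 0.007, 0.06], "rot": [0, 0, 0], "fingers": -0.4}, {"dp": [0.12, 0.02, 0.12], "rot": [0, 0, 0], "fingers": -0.4}, {"dp": [0.2, 0.035, 0.2], "rot": [0, 0, 0], "fingers": -0.4}, {"dp": [0.3, 0.053, 0.26], "rot": [0, 0, 0], "fingers": -0.4}, {"dp": [0.36, 0.063, 0.26], "rot": [0, 0, 0], "fingers": -0.4}]'

```text
clock: 15.85
tcp_pos: [0.6579, 0.1882, 0.3638]
tool_rot: [3.137, 0.0, 1.746]
wrist_force: [0.5, -0.4, 0.2]
gripper_width: 0.299
finger_force: 0.0
```

Request:
drive_tool --commands '[{"dp": [0, 0, 0], "rot": [0, 0, 0], "fingers": -0.4}, {"dp": [0, 0, 0], "rot": [0, 0, 0], "fingers": -0.4}]'

```text
clock: 16.05
tcp_pos: [0.6558, 0.188, 0.3604]
tool_rot: [-3.14, -0.0, 1.746]
wrist_force: [-0.3, -0.0, -0.4]
gripper_width: 0.3
finger_force: 0.0
```

Run:
```python
from h import *
s=arm.get_state();print(s["tcp_pos"],s["tool_rot"],s["clock"])
im,d,c=wrist();X=wcloud(c,d);z=X[...,2];o=np.array([.5439,.1658]);y=np.deg2rad(10)
R2=np.array([[np.cos(y),-np.sin(y)],[np.sin(y),np.cos(y)]])
F=(X[...,:2]-o)@R2; print("tcp F",(s["tcp_pos"][:2]-o)@R2)
m=(z>.26)&(z<.31)&(F[...,0]>.07)&(F[...,0]<.17)&(abs(F[...,1])<.034)&(im.max(-1)<60)
print(m.sum(),F[m].min(0),F[m].max(0),np.percentile(z[m],[2,50,98]))
u,v=np.meshgrid(np.arange(640),np.arange(480))
for a,b in((285,312),(350,378)):
    k=(u>270)&(u<375)&(v>292)&(v<305)&(z>.28)&(z<.5)
    q=np.c_[F[k],z[k]]; 
print("tips",np.percentile(z[k],[0,5,50,95]) if k.any() else None)
```

```text
[0.65582676 0.1879642  0.36038307] [-3.13997282e+00 -1.93890660e-06  1.74618913e+00] 16.05
tcp F [0.11407511 0.0023916 ]
1725 [ 0.07713842 -0.03397869] [0.13227617 0.03397637] [0.29053524 0.29386269 0.29566467]
tips [0.28008312 0.28332582 0.29570671 0.38252516]
```

Request:
drive_tool --commands '[{"dp": [0.045, 0.008, 0], "rot": [0, 0, 0], "fingers": -0.4}, {"dp": [0.045, 0.008, -0.04], "rot": [0, 0, 0], "fingers": -0.4}, {"dp": [0.045, 0.008, -0.12], "rot": [0, 0, 0], "fingers": -0.4}, {"dp": [0.045, 0.008, -0.2], "rot": [0, 0, 0], "fingers": -0.4}, {"dp": [0.045, 0.008, -0.26], "rot": [0, 0, 0], "fingers": -0.4}]'

```text
clock: 16.6
tcp_pos: [0.666, 0.1899, 0.2955]
tool_rot: [-3.14, -0.0, 1.746]
wrist_force: [-0.1, -1.0, 0.0]
gripper_width: 0.3
finger_force: 0.0
```

Request:
drive_tool --commands '[{"dp": [0, 0, -0.04], "rot": [0, 0, 0], "fingers": -0.4}, {"dp": [0, 0, -0.08], "rot": [0, 0, 0], "fingers": -0.4}, {"dp": [0, 0, -0.1], "rot": [0, 0, 0], "fingers": -0.5}, {"dp": [0, 0, -0.1], "rot": [0, 0, 0], "fingers": -0.5}]'

```text
clock: 17.0
tcp_pos: [0.667, 0.1899, 0.271]
tool_rot: [-3.141, 0.0, 1.746]
wrist_force: [0.7, 0.1, 0.3]
gripper_width: 0.251
finger_force: 0.0
```

Request:
drive_tool --commands '[{"dp": [-0.02, -0.003, 0.003], "rot": [0, 0, 0], "fingers": -0.5}, {"dp": [-0.05, -0.009, 0.008], "rot": [0, 0, 0], "fingers": -0.5}, {"dp": [-0.08, -0.014, 0.012], "rot": [0, 0, 0], "fingers": -0.5}, {"dp": [-0.11, -0.019, 0.015], "rot": [0, 0, 0], "fingers": -0.5}, {"dp": [-0.11, -0.019, 0.015], "rot": [0, 0, 0], "fingers": -0.5}]'

```text
clock: 17.5
tcp_pos: [0.6387, 0.1852, 0.2761]
tool_rot: [3.141, -0.0, 1.746]
wrist_force: [0.5, -0.5, 0.5]
gripper_width: 0.254
finger_force: 0.0
```

```bash
cat > hb.py <<'E'
from h import *
s=arm.get_state();print(s["tcp_pos"],s["clock"],s["wrist_force"],s["finger_force"])
o=np.array([.5439,.1658]);y=np.deg2rad(10)
R2=np.array([[np.cos(y),-np.sin(y)],[np.sin(y),np.cos(y)]])
t=(s["tcp_pos"][:2]-o)@R2; print("tcp F",t)
im,d,c=wrist();X=wcloud(c,d);z=X[...,2];F=(X[...,:2]-o)@R2
# clamp angle from grey/dark points on the far side arm strip, as points farther than 85 mm from the hinge
r=np.hypot(F[...,0]-.065,z-.145)
m=(r>.05)&(r<.175)&(F[...,1]>.03)&(F[...,1]<.05)&(z>.15)&(F[...,0]<.16)&(im.max(-1)>60)
q=np.arctan2(z[m]-.145,.065-F[m][:,0]);print("clamp angle",m.sum(),np.percentile(q,[10,50,90]).round(3),"rmax",r[m].max() if m.any() else 0)
cv2.imwrite("pics/hb%05d.png"%(s["clock"]*100),im[:,:,::-1])
E
python3 hb.py
```

```text
[0.63868839 0.18519406 0.27610292] 17.5 [ 0.4573265  -0.53793541  0.54570031] 0.0
tcp F [0.09671608 0.00263959]
clamp angle 2241 [1.674 1.741 1.797] rmax 0.16021760986255493
```

Request:
drive_tool --commands '[{"dp": [-0.03, -0.005, 0.015], "rot": [0, 0, 0], "fingers": -0.5}, {"dp": [-0.06, -0.01, 0.028], "rot": [0, 0, 0], "fingers": -0.5}, {"dp": [-0.1, -0.018, 0.04], "rot": [0, 0, 0], "fingers": -0.5}, {"dp": [-0.13, -0.023, 0.044], "rot": [0, 0, 0], "fingers": -0.5}, {"dp": [-0.164, -0.029, 0.046], "rot": [0, 0, 0], "fingers": -0.5}]'

```text
clock: 18.05
tcp_pos: [0.5982, 0.1779, 0.287]
tool_rot: [3.141, 0.0, 1.746]
wrist_force: [0.3, 0.7, -0.1]
gripper_width: 0.249
finger_force: 0.2
```

```bash
python3 hb.py
```

```text
[0.59819384 0.17789619 0.2869916 ] 18.05 [ 0.27051744  0.74652194 -0.07340797] 0.1776626380160451
tcp F [0.05556948 0.00248439]
clamp angle 1628 [1.421 1.496 1.545] rmax 0.15958365643612968
```

Request:
drive_tool --commands '[{"dp": [-0.045, -0.008, 0.0], "rot": [0, 0, 0], "fingers": -0.5}, {"dp": [-0.09, -0.016, -0.005], "rot": [0, 0, 0], "fingers": -0.5}, {"dp": [-0.13, -0.023, -0.016], "rot": [0, 0, 0], "fingers": -0.5}, {"dp": [-0.17, -0.03, -0.03], "rot": [0, 0, 0], "fingers": -0.5}, {"dp": [-0.21, -0.037, -0.046], "rot": [0, 0, 0], "fingers": -0.5}]'

```text
clock: 18.6
tcp_pos: [0.5457, 0.1686, 0.2751]
tool_rot: [3.141, 0.0, 1.746]
wrist_force: [0.2, -0.4, 0.2]
gripper_width: 0.248
finger_force: 0.0
```

```bash
python3 hb.py
```

```text
[0.54569886 0.16864429 0.27505823] 18.6 [ 0.21673449 -0.4203955   0.24334943] 0.04761692835018039
tcp F [0.00226543 0.00248871]
clamp angle 1904 [1.087 1.156 1.201] rmax 0.15874955107354732
```

Request:
drive_tool --commands '[{"dp": [-0.04, -0.007, -0.02], "rot": [0, 0, 0], "fingers": -0.5}, {"dp": [-0.08, -0.014, -0.045], "rot": [0, 0, 0], "fingers": -0.5}, {"dp": [-0.114, -0.02, -0.072], "rot": [0, 0, 0], "fingers": -0.5}, {"dp": [-0.15, -0.026, -0.102], "rot": [0, 0, 0], "fingers": -0.5}, {"dp": [-0.18, -0.032, -0.13], "rot": [0, 0, 0], "fingers": -0.5}]'

```text
clock: 19.15
tcp_pos: [0.5009, 0.1607, 0.2424]
tool_rot: [-3.142, -0.0, 1.746]
wrist_force: [-1.3, 0.0, 0.0]
gripper_width: 0.247
finger_force: 0.0
```

```bash
python3 hb.py
```

```text
[0.50086251 0.16069629 0.24242252] 19.15 [-1.30319277  0.04101553  0.04052344] 0.03698560525663197
tcp F [-0.0432699   0.00244721]
clamp angle 2915 [0.668 0.721 0.766] rmax 0.15925378175115845
```

Request:
drive_tool --commands '[{"dp": [-0.03, -0.005, -0.035], "rot": [0, 0, 0], "fingers": -0.5}, {"dp": [-0.062, -0.011, -0.08], "rot": [0, 0, 0], "fingers": -0.5}, {"dp": [-0.093, -0.0165, -0.126], "rot": [0, 0, 0], "fingers": -0.5}, {"dp": [-0.115, -0.02, -0.168], "rot": [0, 0, 0], "fingers": -0.5}, {"dp": [-0.131, -0.023, -0.21], "rot": [0, 0, 0], "fingers": -0.5}]'

```text
clock: 19.7
tcp_pos: [0.4686, 0.155, 0.19]
tool_rot: [3.141, 0.0, 1.746]
wrist_force: [0.2, -0.1, -0.7]
gripper_width: 0.253
finger_force: 0.0
```

```bash
python3 hb.py
```

```text
[0.46862031 0.15500261 0.18995084] 19.7 [ 0.23311085 -0.09413512 -0.7279742 ] 0.0
tcp F [-0.07601097  0.00243883]
clamp angle 3728 [0.177 0.228 0.273] rmax 0.16119945378765407
```

Request:
drive_tool --commands '[{"dp": [-0.02, -0.004, 0.02], "rot": [0, 0, 0], "fingers": -0.5}, {"dp": [-0.03, -0.005, 0.08], "rot": [0, 0, 0], "fingers": -0.5}, {"dp": [-0.04, -0.007, 0.16], "rot": [0, 0, 0], "fingers": -0.5}, {"dp": [-0.046, -0.008, 0.2], "rot": [0, 0, 0], "fingers": -0.7}, {"dp": [-0.046, -0.008, 0.2], "rot": [0, 0, 0], "fingers": -1}]'

```text
clock: 20.25
tcp_pos: [0.4579, 0.1532, 0.2421]
tool_rot: [3.137, 0.0, 1.746]
wrist_force: [-0.4, 0.3, -0.2]
gripper_width: 0.005
finger_force: 0.0
```

Request:
drive_tool --commands '[{"dp": [0, 0, 0], "rot": [0, 0, 0], "fingers": -1}, {"dp": [0, 0, 0], "rot": [0, 0, 0], "fingers": -1}]'

```text
clock: 20.45
tcp_pos: [0.4567, 0.1529, 0.2394]
tool_rot: [-3.14, 0.0, 1.746]
wrist_force: [-0.3, -0.1, 0.2]
gripper_width: -0.0
finger_force: 0.0
```

```bash
python3 hb.py; ls pics
```

```text
[0.45669699 0.15292063 0.2393987 ] 20.45 [-0.32759376 -0.1094289   0.16452917] 0.0
tcp F [-0.08811468  0.00245894]
clamp angle 2187 [0.198 0.231 0.274] rmax 0.15696558789680032
c3.png
crop1.png
hb01530.png
hb01750.png
hb01805.png
hb01860.png
hb01914.png
hb01970.png
hb02045.png
side0.png
top0.png
w1.png
w2.png
w3.png
w4.png
```

View pics/hb02045.png

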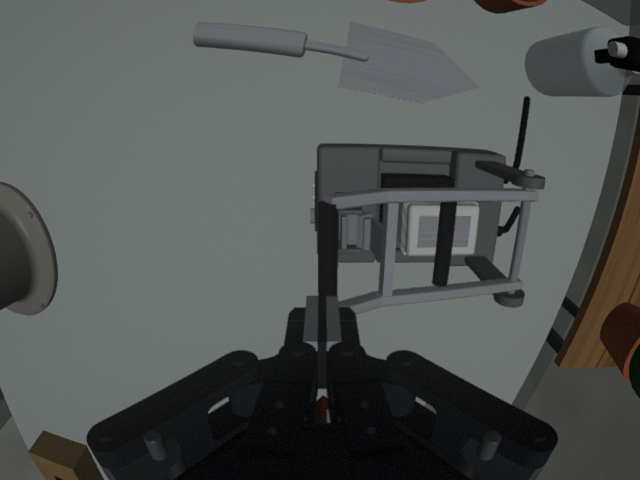

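The clamp now rests on the upright cartridge at (440,228), and the closed fingertips sit above the handle bar at (325,260). I'll press down in steps.

Request:
drive_tool --commands '[{"dp": [0, 0, -0.04], "rot": [0, 0, 0], "fingers": -1}, {"dp": [0, 0, -0.08], "rot": [0, 0, 0], "fingers": -1}, {"dp": [0, 0, -0.11], "rot": [0, 0, 0], "fingers": -1}, {"dp": [0, 0, -0.13], "rot": [0, 0, 0], "fingers": -1}, {"dp": [0, 0, -0.13], "rot": [0, 0, 0], "fingers": -1}]'

```text
clock: 21.0
tcp_pos: [0.4565, 0.1529, 0.2066]
tool_rot: [-3.14, 0.0, 1.746]
wrist_force: [0.3, -0.8, -0.0]
gripper_width: -0.003
finger_force: 0.0
```

Request:
drive_tool --commands '[{"dp": [0, 0, -0.01], "rot": [0, 0, 0], "fingers": -1}, {"dp": [0, 0, -0.02], "rot": [0, 0, 0], "fingers": -1}, {"dp": [0, 0, -0.03], "rot": [0, 0, 0], "fingers": -1}, {"dp": [0, 0, -0.03], "rot": [0, 0, 0], "fingers": -1}]'

```text
clock: 21.4
tcp_pos: [0.4569, 0.153, 0.1999]
tool_rot: [-3.141, -0.0, 1.746]
wrist_force: [0.9, -0.5, 0.4]
gripper_width: -0.001
finger_force: 0.0
```

Request:
drive_tool --commands '[{"dp": [0, 0, -0.006], "rot": [0, 0, 0], "fingers": -1}, {"dp": [0, 0, -0.012], "rot": [0, 0, 0], "fingers": -1}, {"dp": [0, 0, -0.016], "rot": [0, 0, 0], "fingers": -1}, {"dp": [0, 0, -0.016], "rot": [0, 0, 0], "fingers": -1}]'

```text
clock: 21.8
tcp_pos: [0.4569, 0.153, 0.196]
tool_rot: [-3.141, 0.0, 1.746]
wrist_force: [-0.8, -0.9, 0.1]
gripper_width: 0.004
finger_force: 0.0
```

```bash
cat >> hb.py <<'E'
m=(z>.14)&(z<.22)&(F[...,0]>-.12)&(F[...,0]<-.06)&(F[...,1]>.018)&(F[...,1]<.036)&(im.max(-1)<60)
if m.any(): print("bar",m.sum(),np.median(F[m],axis=0),"ztop",np.percentile(z[m],[5,50,95]),"fx",np.percentile(F[m][:,0],[5,95]))
E
python3 hb.py
```

```text
[0.45693737 0.1529791  0.19599223] 21.8 [-0.76512177 -0.91032703  0.12608091] 0.0
tcp F [-0.0878678   0.00247478]
clamp angle 3321 [0.184 0.228 0.273] rmax 0.1570099534885023
bar 889 [-0.08497479  0.02712906] ztop [0.18596819 0.18895195 0.19034695] fx [-0.09003712 -0.07981893]
```

Request:
drive_tool --commands '[{"dp": [0.002, 0, -0.006], "rot": [0, 0, 0], "fingers": -1}, {"dp": [0.004, 0, -0.012], "rot": [0, 0, 0], "fingers": -1}, {"dp": [0.006, 0, -0.016], "rot": [0, 0, 0], "fingers": -1}, {"dp": [0.006, 0, -0.016], "rot": [0, 0, 0], "fingers": -1}]'

```text
clock: 22.25
tcp_pos: [0.4585, 0.153, 0.1919]
tool_rot: [-3.141, 0.0, 1.746]
wrist_force: [-0.3, -0.7, 0.5]
gripper_width: -0.0
finger_force: 0.0
```

Run:
```python
from h import *
print(arm.tip_extent)
im,W=cloud("side");y=np.deg2rad(10);o=np.array([.5439,.1658])
F=(W[...,:2]-o)@np.array([[np.cos(y),-np.sin(y)],[np.sin(y),np.cos(y)]]);z=W[...,2]
m=(abs(F[...,1])<.02)&(F[...,0]>-.13)&(F[...,0]<-.055)&(z>.12)&(z<.3)
q=np.c_[F[m],z[m]];print(m.sum())
for a in np.arange(.14,.28,.008):
    k=(q[:,2]>=a)&(q[:,2]<a+.008)
    if k.any():print(round(a,3),k.sum(),q[k].min(0).round(3),q[k].max(0).round(3))
```

```text
0.019
819
0.172 3 [-0.091 -0.015  0.177] [-0.09   0.003  0.18 ]
0.18 61 [-0.093 -0.019  0.181] [-0.082  0.019  0.188]
0.188 7 [-0.091 -0.004  0.188] [-0.083  0.017  0.191]
0.196 3 [-0.094  0.008  0.201] [-0.092  0.012  0.202]
0.204 30 [-0.1   -0.001  0.204] [-0.074  0.017  0.212]
0.212 47 [-0.101 -0.002  0.212] [-0.074  0.017  0.22 ]
0.22 39 [-0.103  0.001  0.22 ] [-0.075  0.016  0.228]
0.228 37 [-0.101  0.003  0.228] [-0.075  0.018  0.235]
0.236 35 [-0.11   0.009  0.236] [-0.064  0.017  0.244]
0.244 74 [-0.12  -0.001  0.244] [-0.057  0.019  0.252]
0.252 136 [-0.126 -0.008  0.252] [-0.055  0.019  0.26 ]
0.26 73 [-0.129 -0.007  0.26 ] [-0.055  0.02   0.268]
0.268 40 [-0.13   0.008  0.268] [-0.055  0.02   0.276]
0.276 36 [-0.128  0.006  0.276] [-0.074  0.02   0.284]
```

Request:
drive_tool --commands '[{"dp": [0, 0, -0.008], "rot": [0, 0, 0], "fingers": -1}, {"dp": [0, 0, -0.016], "rot": [0, 0, 0], "fingers": -1}, {"dp": [0, 0, -0.024], "rot": [0, 0, 0], "fingers": -1}, {"dp": [0, 0, -0.032], "rot": [0, 0, 0], "fingers": -1}, {"dp": [0, 0, -0.032], "rot": [0, 0, 0], "fingers": -1}]'

```text
clock: 22.8
tcp_pos: [0.4583, 0.153, 0.1838]
tool_rot: [-3.141, 0.0, 1.746]
wrist_force: [-0.0, -0.6, 1.3]
gripper_width: 0.004
finger_force: 0.0
```

Request:
drive_tool --commands '[{"dp": [0, 0, -0.008], "rot": [0, 0, 0], "fingers": -1}, {"dp": [0, 0, -0.016], "rot": [0, 0, 0], "fingers": -1}, {"dp": [0, 0, -0.024], "rot": [0, 0, 0], "fingers": -1}, {"dp": [0, 0, -0.024], "rot": [0, 0, 0], "fingers": -1}]'

```text
clock: 23.2
tcp_pos: [0.4584, 0.153, 0.1779]
tool_rot: [-3.141, 0.0, 1.746]
wrist_force: [-1.0, -0.0, 0.5]
gripper_width: -0.006
finger_force: 0.2
```

```bash
cat > sd.py <<'E'
from h import *
im,W=cloud("side");y=np.deg2rad(10);o=np.array([.5439,.1658])
F=(W[...,:2]-o)@np.array([[np.cos(y),-np.sin(y)],[np.sin(y),np.cos(y)]]);z=W[...,2]
m=(abs(F[...,1])<.045)&(F[...,0]>-.13)&(F[...,0]<-.055)&(z>.12)&(z<.23)
q=np.c_[F[m],z[m]]
for a in np.arange(.132,.22,.006):
    k=(q[:,2]>=a)&(q[:,2]<a+.006)
    if k.any():print(round(a,3),k.sum(),q[k].min(0).round(3),q[k].max(0).round(3))
E
python3 sd.py; python3 hb.py
```

```text
0.156 3 [-0.06   0.04   0.158] [-0.056  0.042  0.161]
0.162 11 [-0.069  0.04   0.163] [-0.056  0.045  0.167]
0.168 25 [-0.076  0.036  0.168] [-0.056  0.044  0.174]
0.174 41 [-0.092 -0.023  0.174] [-0.064  0.044  0.18 ]
0.18 66 [-0.093 -0.021  0.18 ] [-0.076  0.043  0.186]
0.186 33 [-0.094  0.008  0.186] [-0.083  0.04   0.192]
0.192 26 [-0.101  0.003  0.192] [-0.075  0.017  0.198]
0.198 29 [-0.102 -0.004  0.199] [-0.075  0.018  0.204]
0.204 35 [-0.103 -0.003  0.204] [-0.076  0.016  0.21 ]
0.21 27 [-0.101  0.002  0.21 ] [-0.073  0.018  0.216]
0.216 29 [-0.102  0.007  0.216] [-0.076  0.018  0.222]
[0.45840766 0.15297728 0.17798641] 23.25 [-0.0307131  -0.71051336  0.18987486] 0.14162146020680666
tcp F [-0.08642016  0.00221767]
clamp angle 4029 [0.176 0.224 0.268] rmax 0.15664701056576785
bar 1071 [-0.08505168  0.02726529] ztop [0.18553861 0.18829205 0.18969018] fx [-0.09013535 -0.07991825]
```

Contact is just starting: the tips are on the bar top at z ≈ 0.189. I'll press on.

Request:
drive_tool --commands '[{"dp": [0, 0, -0.008], "rot": [0, 0, 0], "fingers": -1}, {"dp": [0, 0, -0.016], "rot": [0, 0, 0], "fingers": -1}, {"dp": [0, 0, -0.024], "rot": [0, 0, 0], "fingers": -1}, {"dp": [0, 0, -0.032], "rot": [0, 0, 0], "fingers": -1}]'

```text
clock: 23.7
tcp_pos: [0.4575, 0.1528, 0.1706]
tool_rot: [-3.14, 0.0, 1.746]
wrist_force: [-7.6, -1.0, 12.9]
gripper_width: -0.001
finger_force: 6.3
```

Request:
drive_tool --commands '[{"dp": [0, 0, -0.008], "rot": [0, 0, 0], "fingers": -1}, {"dp": [-0.002, 0, -0.016], "rot": [0, 0, 0], "fingers": -1}, {"dp": [-0.004, 0, -0.024], "rot": [0, 0, 0], "fingers": -1}, {"dp": [-0.004, 0, -0.024], "rot": [0, 0, 0], "fingers": -1}]'

```text
clock: 24.1
tcp_pos: [0.4563, 0.1527, 0.1644]
tool_rot: [-3.14, 0.0, 1.746]
wrist_force: [-5.8, -1.5, 8.4]
gripper_width: -0.003
finger_force: 4.1
```

Request:
drive_tool --commands '[{"dp": [-0.002, 0, -0.008], "rot": [0, 0, 0], "fingers": -1}, {"dp": [-0.003, 0, -0.016], "rot": [0, 0, 0], "fingers": -1}, {"dp": [-0.004, 0, -0.02], "rot": [0, 0, 0], "fingers": -1}, {"dp": [-0.004, 0, -0.02], "rot": [0, 0, 0], "fingers": -1}]'

```text
clock: 24.5
tcp_pos: [0.4554, 0.1525, 0.1593]
tool_rot: [-3.139, 0.001, 1.746]
wrist_force: [-5.8, -3.0, 7.0]
gripper_width: -0.0
finger_force: 3.9
```

Request:
drive_tool --commands '[{"dp": [0, 0, -0.006], "rot": [0, 0, 0], "fingers": -1}, {"dp": [-0.002, 0, -0.012], "rot": [0, 0, 0], "fingers": -1}, {"dp": [-0.002, 0, -0.012], "rot": [0, 0, 0], "fingers": -1}]'

```text
clock: 24.8
tcp_pos: [0.4548, 0.1525, 0.1563]
tool_rot: [-3.139, 0.001, 1.746]
wrist_force: [-6.5, -2.2, 6.9]
gripper_width: 0.004
finger_force: 3.9
```

```bash
python3 hb.py
```

```text
[0.45483283 0.15248684 0.15626415] 24.8 [-6.46639916 -2.15532998  6.89188004] 3.85395844001323
tcp F [-0.09002584  0.00235545]
clamp angle 3849 [0.061 0.089 0.128] rmax 0.16101950973349635
bar 1074 [-0.0890172   0.02719316] ztop [0.16398528 0.16666392 0.16820743] fx [-0.09409893 -0.08378272]
```

Request:
drive_tool --commands '[{"dp": [0, 0, -0.004], "rot": [0, 0, 0], "fingers": -1}, {"dp": [0, 0, -0.008], "rot": [0, 0, 0], "fingers": -1}, {"dp": [0, 0, -0.008], "rot": [0, 0, 0], "fingers": -1}]'

```text
clock: 25.15
tcp_pos: [0.4546, 0.1524, 0.1544]
tool_rot: [-3.139, 0.001, 1.746]
wrist_force: [-6.6, -3.2, 9.5]
gripper_width: -0.006
finger_force: 4.9
```

Request:
drive_tool --commands '[{"dp": [0, 0, -0.002], "rot": [0, 0, 0], "fingers": -1}, {"dp": [0, 0, -0.004], "rot": [0, 0, 0], "fingers": -1}, {"dp": [0, 0, -0.004], "rot": [0, 0, 0], "fingers": -1}]'

```text
clock: 25.45
tcp_pos: [0.4545, 0.1524, 0.1535]
tool_rot: [-3.139, 0.001, 1.746]
wrist_force: [-7.0, -2.7, 10.4]
gripper_width: -0.0
finger_force: 5.1
```

```bash
python3 hb.py
```

```text
[0.45454264 0.15241072 0.15345055] 25.45 [-7.03268436 -2.73450685 10.38680962] 5.14759766869247
tcp F [-0.09032485  0.00233088]
clamp angle 3071 [0.051 0.079 0.113] rmax 0.16096850086917344
bar 1070 [-0.08931322  0.02717078] ztop [0.16118144 0.16390376 0.16535296] fx [-0.09439765 -0.08384681]
```

Request:
drive_tool --commands '[{"dp": [0, 0, -0.002], "rot": [0, 0, 0], "fingers": -1}, {"dp": [0, 0, -0.004], "rot": [0, 0, 0], "fingers": -1}, {"dp": [0, 0, -0.004], "rot": [0, 0, 0], "fingers": -1}]'

```text
clock: 25.8
tcp_pos: [0.4545, 0.1524, 0.1525]
tool_rot: [-3.139, 0.001, 1.746]
wrist_force: [-7.4, -3.1, 10.8]
gripper_width: -0.002
finger_force: 5.3
```

By my estimate the angle is about -0.014, past the snap point. I'll lift off gently to see whether it holds.

Request:
drive_tool --commands '[{"dp": [0, 0, 0.008], "rot": [0, 0, 0], "fingers": -1}, {"dp": [0, 0, 0.016], "rot": [0, 0, 0], "fingers": -1}, {"dp": [0, 0, 0.024], "rot": [0, 0, 0], "fingers": -1}, {"dp": [0, 0, 0.024], "rot": [0, 0, 0], "fingers": -1}]'

```text
clock: 26.2
tcp_pos: [0.4564, 0.1531, 0.1582]
tool_rot: [3.141, -0.0, 1.746]
wrist_force: [-0.3, -0.5, 0.2]
gripper_width: -0.001
finger_force: 0.0
```

```bash
python3 hb.py
```

```text
[0.45639687 0.15309337 0.15822401] 26.2 [-0.31189384 -0.52711911  0.19524798] 0.0
tcp F [-0.08838024  0.00268117]
clamp angle 3705 [0.058 0.085 0.124] rmax 0.16040192839916428
bar 1028 [-0.08909633  0.0270952 ] ztop [0.1628504  0.16599978 0.16738909] fx [-0.09427805 -0.08390297]
```

The bar stays down with no force on the tool, so the catch has it. I'll retreat and verify.

Request:
drive_tool --commands '[{"dp": [0, 0, 0.1], "rot": [0, 0, 0], "fingers": -1}, {"dp": [0, 0, 0.25], "rot": [0, 0, 0], "fingers": -1}, {"dp": [-0.1, 0, 0.4], "rot": [0, 0, 0], "fingers": -1}, {"dp": [-0.1, 0, 0.4], "rot": [0, 0, 0], "fingers": -1}, {"dp": [-0.1, 0, 0.4], "rot": [0, 0, 0], "fingers": -1}]'

```text
clock: 26.75
tcp_pos: [0.4312, 0.1531, 0.2585]
tool_rot: [3.139, -0.0, 1.746]
wrist_force: [0.1, -0.2, -0.7]
gripper_width: 0.003
finger_force: 0.0
```

Request:
drive_tool --commands '[{"dp": [0, 0, 0], "rot": [0, 0, 0], "fingers": -1}, {"dp": [0, 0, 0], "rot": [0, 0, 0], "fingers": -1}, {"dp": [0, 0, 0], "rot": [0, 0, 0], "fingers": -1}]'

```text
clock: 27.05
tcp_pos: [0.4309, 0.1529, 0.257]
tool_rot: [-3.139, 0.0, 1.746]
wrist_force: [-0.3, 0.7, -0.4]
gripper_width: -0.001
finger_force: 0.0
```

```bash
python3 hb.py
python3 - <<'E'
from h import *
im,W=cloud("side");y=np.deg2rad(10);o=np.array([.5439,.1658])
F=(W[...,:2]-o)@np.array([[np.cos(y),-np.sin(y)],[np.sin(y),np.cos(y)]]);z=W[...,2]
m=(abs(F[...,0])<.035)&(abs(F[...,1]-.007)<.035)&(im.min(-1)>110)&(z>.1)&(z<.16);print("cart white top z",m.sum(),np.percentile(z[m],[50,90,98]))
E
```

```text
[0.43088106 0.15287211 0.2570267 ] 27.05 [-0.3371181   0.74562594 -0.41335828] 0.0
tcp F [-0.11354684  0.00689405]
clamp angle 1471 [0.058 0.086 0.125] rmax 0.156550531242382
bar 426 [-0.0895353   0.02716303] ztop [0.16267077 0.16604819 0.16749839] fx [-0.09452531 -0.084087  ]
cart white top z 553 [0.12985976 0.14763365 0.1502755 ]
```

```bash
python3 -c "
from plant import arm
print(arm.job_done())"
```

```text
the job is handed in; nothing more can be done
None
```

The cartridge is in the receiver, the clamp is caught shut over it and stayed shut after the arm backed off, and the job is handed in; the judge's result was not shown.

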